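Clear the leak-test fixture, close its slide and lock it with the pin

TASK

A white moulding was left in the nest of the sloped leak-test fixture, in the way of its slide. Take it out and stand it upright in the small low blue bin, setting it down rather than dropping it; then push the slide, the steel bar with the red handle, fully home under the yellow plate, and lock it with the orange-headed pin, pushed fully in through the plate and the slide until its collar sits on the plate. Leave the pin there and leave the other things on the table alone.

Things in the scene. Friction and masses are not known exactly. Their poses are not given: they have to be found in the camera images.
- fixture: Leak-test fixture, fixed. Base 130 (x) x 300 (y) x 10 mm; on it a grey bed, 120 x 300 mm, falling away from the robot at 30 degrees; bed top 100 mm above the origin at mid. Origin: centre of the base's underside; x horizontal, to the low side, away from the robot, y along the slide, z up. Yellow plate at the +y end, slide at -y, between two rails 11 mm high, 56 mm apart inside.
- nest (a point): Middle of the black nest pad, on the bed's top surface. Axes of this point, fork_top and slide_handle: x down the slope (30 degrees below horizontal, away from the robot), y the slide's closing direction (horizontal), z square out of the bed (leaning 30 degrees from vertical, to the side away from the robot).
- fork_top (a point): On the top face of the yellow plate (86 mm in x, 44 in y, 12 thick; top 24.5 mm above the bed), at mid adjustment. The plate is clamped up to 5 mm up or down the slope from here: its 11.5 mm hole (1 mm chamfer, axis z) lies at y = 0 and an unknown x from -5 to +5 mm. Find it by touch or sight: beside the hole the pin's foot stops on the face, at the hole it drops in.
- slide (a joint): Steel slide: 0 open, 0.150 m at its hard stop (home), growing towards +y of fork_top. Starts 0 to 0.018. About 3 N friction, no spring, stays where left. 50 mm wide, 10 thick, top 11 mm above the bed, tip 20 mm ahead of its slot. Slots in slide and bed (25 mm up the slope, 12 to 13 mm along y) come under the hole only when it is home. A moulding in the nest blocks it.
- slide_handle (a point): Centre of the top of the red handle that stands square out of the slide: 24 mm in x, 16 mm in y, its top 47 mm above the bed and 36 mm above the slide. Moves with the slide. Axes as for nest. When the slide is home it is 75 mm on the -y side of fork_top.
- moulding: White plastic moulding in the nest (the obstacle), loose, 80 to 170 g: a block 50 mm (its x, down the slope) by 36 mm (its y, along the slide) by 60 mm high, a neck 22 mm across (ring 27 mm) on top, 16 mm high, and a 10 mm long nozzle on its +x side. Origin: centre of its underside; z towards the neck. In the nest it leans with the bed.
- bin: Small low blue bin, fixed, 140 (x) by 170 (y) mm outside, 45 mm high, walls and floor 5 mm. Origin: centre of its underside. Empty at the start. It is either left or right of the fixture, the pin holder on the other side.
- holder: Black block 60 x 60 x 50 mm high, fixed, with a 13 mm hole down through its middle in which the pin stands upright. Origin: centre of its underside.
- pin: Lock pin, loose, 60 g, upright in its holder. Origin: end of its foot; z along the pin to the head. Shaft 10 mm across, foot tapered over 4 mm to 6 mm, 42 mm long up to the collar; collar 18 mm across, 4 thick; above it an orange head 24 mm (its x) by 14 mm (its y) by 30 mm tall; 76 mm in all. In the holder the collar rests on the block, foot 8 mm above the table.
- pin_shoulder (a point): Centre of the underside of the pin's collar, 42 mm above its foot. Fully in, it lies on the yellow plate's top face.
- canister: Bystander: steel can 56 mm across, 65 mm tall. Origin: centre of the underside.
- screwdriver: Bystander: green-handled screwdriver 170 mm long, lying on the table. Origin: underneath it.
- sample: Bystander: yellow sample moulding, the same shape as the white one, standing on the table. Origin: centre of the underside.
- wrench: Bystander: steel wrench 150 mm long, lying. Origin: underneath it.
- cup: Bystander: blue cup 70 mm across, 80 mm tall. Origin: centre of the underside.
- jar: Bystander: jar 52 mm across, 70 mm tall. Origin: centre of the underside.
Not all that is in view belongs to the job. Leave any green look-alike of the pin alone.

How it is judged:
By the outcome, as a careful person would: the job done as asked, in the order asked, and still so for the second after the job is handed in, with the robot touching nothing.
It also fails if it takes over 67 s, if anything falls off the work surface, if the arm or the gripper's body presses on something with over 40 N, if the wrist force passes 120 N, or if a joint passes its speed limit or range.

ROBOT

A 7-joint arm with a two-finger parallel gripper is mounted at the origin on the work surface. World frame = base frame: x ahead of the robot, y to its left, z up, the work surface at z = 0. Lengths are in m, angles in rad, forces in N, time in s.
With the tool pointing down it reaches from about 0.425 to 0.95 m from the base axis. Payload 4.7 kg.
Tool frame: the origin (TCP) lies between the finger pads; the fingertips stand 25 mm ahead of it and the grasp point (between the pads) lies 6 mm ahead of it; z points along the fingers, y is the line along which they close (so a half turn about z gives the same grasp; the last joint's range is limited). The gripper opens to 85 mm and grips with 20 to 120 N. Pads are 22 mm wide; open, the fingers measure 114 mm over their backs; the gripper's body (76 mm by 85 mm) begins 54 mm behind the grasp point. The pads swing forward as they close: fully open they stand 13 mm farther back than shut.
Start: joints at [-1.224, 0.469, -0.049, 1.532, 0.024, 1.141, -0.082], TCP at [0.248, 0.628, 0.256] pointing down, gripper open.
Joint ranges: [-2.59, 2.59], [-0.33, 1.99], [-1.39, 1.29], [0.1, 2.45], [-1.04, 4.18], [0.21, 1.99], [-2.66, 2.66]. Speed limits (rad/s): [2.57, 2.57, 3.14, 3.14, 3.14, 3.14, 3.14].

INTERFACE

Orientations are given as a 3x3 rotation matrix whose columns are the frame's x, y, z axes.
In Python, from rig import * gives the robot as it stands. Calls block until the motion is done:
- movep(position, orientation): joint-space move of the TCP to a pose.
- move_l(position, attitude=None, feed=0.15, until_force=None): straight line of the TCP; attitude=None keeps the orientation; feed is the mean speed in m/s. With until_force (N) it stops when the force on the tool has changed by that much, and returns True; else False.
- move_joints(angles): joint-space move.
- command_gripper(opening, newtons=None): finger opening in m; newtons is the grip in N (None keeps the last); returns when the fingers have stopped.
- sleep(seconds).
- inverse_kinematics(position, orientation): joint angles nearest the present ones, or None.
- sense(): the state.
- camera(name): name is "side" or "top" or "wrist"; returns (picture, depth): 420x560x3 uint8, red, green, blue; 420x560 float32, m along the optical axis (not along the pixel's ray), 0 where there is no reading.
- camera_params(name): a dict with "K" (3x3 intrinsics, pixels), "dist" ([k1, k2, p1, p2, k3] as OpenCV has them; the pictures are not rectified), "position" and "rotation" of the camera in the world; the wrist camera has in their place "tool_from_camera" (4x4, takes a point from camera to tool coordinates, whose origin is the TCP and whose axes are the flange's). Camera axes: x right, y down, z forward; pixel columns grow to the right and rows downward; lengths in m; the calibration is good to about 2 mm. A picture is of the moment at which its call begins: read the wrist's pose just before it. camera_params takes no time and is no camera call.
A pose or a line that the arm cannot do raises Unreachable and nothing moves.
- finish_job(): hands the job in; it is judged then, once.
The state is a dict: "time_s": time; "joint_pos": joint angles; "qd": joint speeds; "joint_efforts": joint torques, N m; "position": TCP position; "tcp_rot": TCP orientation; "wrist_force": force on the tool from outside, world axes, zero at the start; "ft_torque": the same for the moment, N m; "finger_gap": finger opening in m; "gripper_force": force on a finger pad.
Only numpy, scipy, OpenCV 4.12 (cv2) and the standard library are available. Lean on these libraries where they do the work, as an engineer would, in place of code of your own. Each camera call takes 0.05 s, during which the arm holds its last target. There are 200 camera calls.

## Working session

There is one attempt and no reset: what is moved stays moved. The work goes in short steps, each a Python script; the robot and the scene stay as the last script left them, time stands still between calls to the robot, and variables do not carry over. Pictures are saved under pics/ and viewed, at most 10 in all, crops included, and the job is handed in when it is done.

```bash
ls; mkdir -p pics; python3 - <<'E'
from rig import *
import cv2,numpy as np
for n in ("top","side"):
    p,d=camera(n); np.savez(f"{n}0.npz",p=p,d=d); cv2.imwrite(f"pics/{n}0.png",p[:,:,::-1])
    c=camera_params(n); print(n,c)
E
```

```text
pics
top {'K': array([[514.04237751,   0.        , 277.67695528],
       [  0.        , 514.04237751, 214.55715854],
       [  0.        ,   0.        ,   1.        ]]), 'dist': array([-0.17739292,  0.        ,  0.        ,  0.        ,  0.        ]), 'position': array([ 0.40052136, -0.01830898,  1.36529026]), 'rotation': array([[ 1.93186209e-02, -9.91195508e-01,  1.30989523e-01],
       [-9.99813378e-01, -1.91498343e-02,  2.54818732e-03],
       [-1.73241530e-05, -1.31014305e-01, -9.91380478e-01]])}
side {'K': array([[447.5408507 ,   0.        , 276.97789578],
       [  0.        , 447.5408507 , 209.64965802],
       [  0.        ,   0.        ,   1.        ]]), 'dist': array([-0.02621415,  0.        ,  0.        ,  0.        ,  0.        ]), 'position': array([ 0.32001293, -1.0086308 ,  0.66764739]), 'rotation': array([[ 0.97586157, -0.08704155,  0.2002947 ],
       [-0.21750118, -0.47001794,  0.85543929],
       [ 0.01968334, -0.87835466, -0.47760408]])}
```

View pics/top0.png

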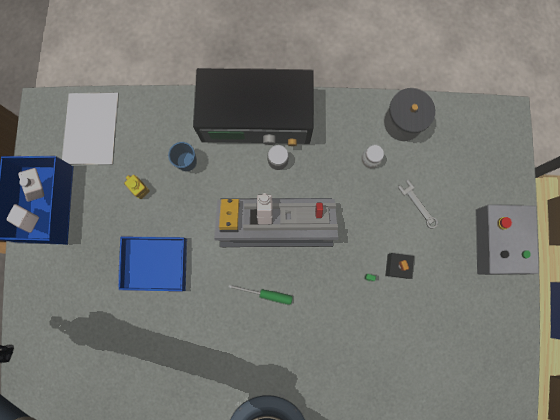

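View pics/side0.png

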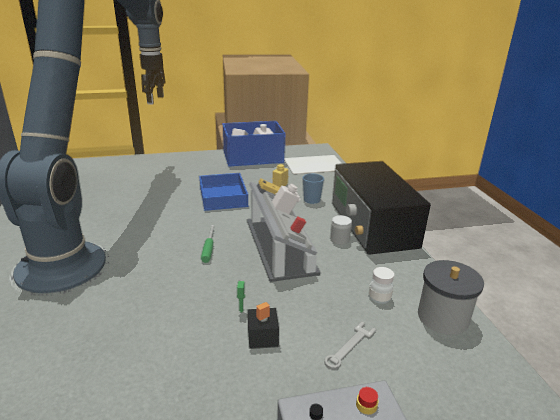

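The top view shows the fixture at (215–340, 198–245): yellow plate (229,214), white moulding (264,207), red handle (320,210). The small low bin is at (153,264). The large bin at (35,200) is a decoy. The orange pin in its black holder is at (404,266), and its green look-alike is at (371,277). The side view agrees, with the orange head at (263,312) in the black block.

```bash
cat > h.py <<'E'
import cv2,numpy as np
def cloud(d,c,R=None,t=None):
    h,w=d.shape; u,v=np.meshgrid(np.arange(w),np.arange(h))
    n=cv2.undistortPoints(np.stack([u,v],-1).reshape(-1,1,2).astype(np.float64),c["K"],c["dist"]).reshape(h,w,2)
    P=np.dstack([n[...,0]*d,n[...,1]*d,d])
    if R is None: R,t=c["rotation"],c["position"]
    return P@R.T+t
def blob(m,P,z=True):
    q=P[m]; r=cv2.minAreaRect((q[:,:2]*1000).astype(np.float32)); return len(q),q.mean(0).round(4),np.round(r[0],1),np.round(r[1],1),round(r[2],1),q[:,2].min().round(3),q[:,2].max().round(3)
E
python3 - <<'E'
from rig import *
from h import *
import cv2,numpy as np
for n in("top","side"):
    f=np.load(n+"0.npz");p=f["p"];P=cloud(f["d"],camera_params(n))
    hsv=cv2.cvtColor(p,cv2.COLOR_RGB2HSV);H,S,V=[hsv[...,i].astype(int) for i in range(3)]
    def box(a,b,c,d):
        m=np.zeros(H.shape,bool);m[b:d,a:c]=1;return m
    X,Y,Z=[P[...,i] for i in range(3)]
    ok=f["d"]>0
    if n=="top":
        B=dict(plate=(212,190,244,238),mould=(250,185,278,228),handle=(308,195,332,222),bin=(110,228,195,300),fix=(208,185,350,250),hold=(380,245,425,285))
    else: B=dict(plate=(250,170,290,200),mould=(270,180,300,215),handle=(285,212,308,238),bin=(190,165,255,215),fix=(240,170,325,285),hold=(240,298,285,350))
    b={k:box(*v)&ok for k,v in B.items()}
    print(n,"table z",np.median(Z[330:400,430:500]) )
    for k,m in dict(plate=b["plate"]&(H>15)&(H<32)&(S>120),mould=b["mould"]&(S<40)&(V>150)&(Z>.1),handle=b["handle"]&((H<8)|(H>172))&(S>130),
      rim=b["bin"]&(H>100)&(H<130)&(S>100)&(Z>.035),bin=b["bin"]&(H>100)&(H<130)&(S>100),
      head=b["hold"]&(H>5)&(H<20)&(S>130),hold=b["hold"]&(V<70)&(Z>.03)&(Z<.06),fixhi=b["fix"]&(Z>.03)).items():
        print(k,*blob(m,P)) if m.sum()>5 else print(k,"none")
    if n=="top":
        m=b["fix"]&(S<50)&(Z>.05)&(V>70)&(V<200)
        q=P[m]; A=np.c_[q[:,:2],np.ones(len(q))]
        for _ in range(5):
            s=np.linalg.lstsq(A,q[:,2],rcond=None)[0]; r=abs(A@s-q[:,2]); k=r<np.percentile(r,80); q=q[k];A=A[k]
        print("plane",s,np.degrees(np.arctan(np.hypot(*s[:2]))),"downhill az",np.degrees(np.arctan2(-s[1],-s[0])))
t=np.load("top0.npz")["p"][180:300,200:430]
cv2.imwrite("pics/c1.png",cv2.resize(t[:,:,::-1],None,fx=3.4,fy=3.4,interpolation=cv2.INTER_CUBIC))
E
```

```text
top table z -0.0007917182991178384
plate 521 [0.5637 0.1042 0.1228] [565.4 105. ] [80.2 43.4] 1.6 0.095 0.149
mould 199 [0.5872 0.0203 0.1564] [586.7  19.4] [62.  31.7] 1.2 0.121 0.17
handle 86 [ 0.576  -0.1149  0.1358] [ 577.3 -114.7] [32.4 14.7] 0.1 0.116 0.149
rim 469 [0.4447 0.3124 0.0435] [441.1 312.2] [138.2 171.9] 1.4 0.035 0.052
bin 3535 [0.4417 0.3168 0.0111] [441.  317.8] [138.6 183.5] 1.1 -0.004 0.052
head 64 [ 0.4486 -0.3362  0.0778] [ 449.6 -341.1] [26.8 21.4] 20.7 0.048 0.088
hold 451 [ 0.4481 -0.3333  0.0481] [ 448.7 -336.9] [61.4 58.5] 82.8 0.031 0.057
fixhi 5038 [ 0.555  -0.0101  0.1143] [561.3  -9.8] [113.9 301.1] 1.1 0.032 0.172
plane [-0.40209778 -0.02385048  0.33217434] 21.939798141947406 downhill az 3.3945296174467154
side table z -0.00047527915005196597
plate 306 [0.5991 0.2264 0.0811] [596.8 225.7] [323.1  54.3] 70.6 0.002 0.144
mould 593 [ 5.752e-01 -5.000e-04  1.330e-01] [576.4  -1.3] [133.4  77.5] 77.9 0.1 0.168
handle 138 [ 0.579  -0.1243  0.1285] [ 579.7 -122.6] [34.1 11.2] 7.3 0.109 0.146
rim 336 [0.4461 0.2963 0.0411] [444.2 308.1] [137.1 179. ] 0.9 0.035 0.047
bin 1527 [0.447  0.3114 0.0198] [454.5 393.2] [358.4 155.1] 86.5 -0.003 0.047
head 183 [ 0.4516 -0.3427  0.071 ] [ 460.4 -297.3] [116.   26.6] 78.4 -0.0 0.086
hold 665 [ 0.4495 -0.3535  0.0461] [ 451.4 -340.9] [63.4 57.9] 84.0 0.03 0.053
fixhi 3805 [ 0.5734 -0.0028  0.0989] [598.4  49.3] [656.  265.7] 81.7 0.03 0.168
```

View pics/c1.png

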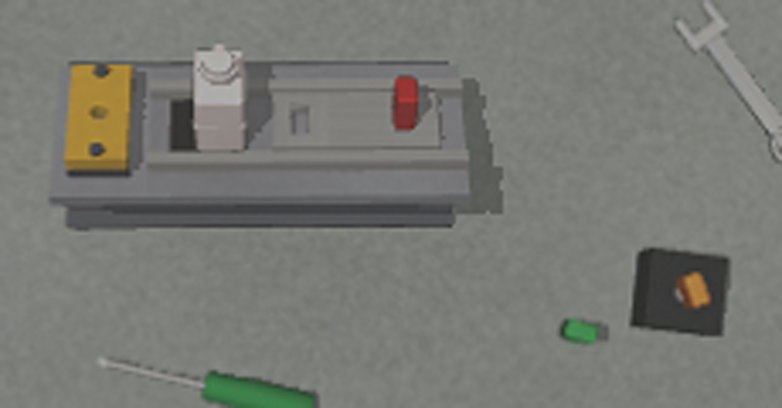

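The crop confirms the targets. The orange head at (693,290) stands in the black block and is the lock pin; the green one at (580,330) has no holder. The plate shows three dark spots, and the middle one at (98,112) is the hole. Next I'll check reach and then take a wrist view square to the bed.

```bash
cat >> h.py <<'E'
from scipy.spatial.transform import Rotation as Ro
yaw=np.radians(1.1)
def bedR(yaw=yaw): return Ro.from_euler('z',yaw).as_matrix()@Ro.from_euler('y',np.radians(30)).as_matrix()
def toolbed(yaw=yaw,flip=False):
    B=bedR(yaw); s=-1 if not flip else 1
    return np.c_[s*B[:,0],-s*B[:,1]*-1*1,-B[:,2]] if False else np.c_[-B[:,0]*(1 if not flip else -1),B[:,1]*(1 if not flip else -1),-B[:,2]]
def down(a,flip=False):  # tool down, closing line along angle a from world y
    R=Ro.from_euler('z',a).as_matrix(); s=-1 if flip else 1
    return np.c_[-R[:,0]*s,R[:,1]*s,-R[:,2]]
E
python3 - <<'E'
from rig import *
from h import *
s=sense();print(s["time_s"],s["tcp_rot"].round(2),s["wrist_force"]);print(camera_params("wrist"))
f=np.array([.565,.105,.122]);m=np.array([.565,.02,.1]);B=bedR()
for fl in(0,1):
    T=toolbed(flip=fl);print(np.linalg.det(T))
    for k,(p,R) in dict(view=(m+.28*B[:,2],T),mould=(m+.045*B[:,2],T),pin=(f+.12*B[:,2],T),h0=(np.array([.577,-.16,.13]),T),bin=(np.array([.441,.312,.06]),down(0,fl)),hold=(np.array([.449,-.34,.075]),down(0,fl)),hold2=(np.array([.449,-.34,.075]),down(np.radians(20),fl))).items():
        q=inverse_kinematics(p,R);print(k,None if q is None else np.round(q,2))
E
```

```text
0.1 [[-0.93  0.37 -0.  ]
 [ 0.37  0.93 -0.  ]
 [-0.   -0.   -1.  ]] [ 0.38303878 -0.30318936  0.20165712]
{'K': array([[347.15431768,   0.        , 282.11317432],
       [  0.        , 347.15431768, 210.08228562],
       [  0.        ,   0.        ,   1.        ]]), 'dist': array([-0.03829148,  0.        ,  0.        ,  0.        ,  0.        ]), 'tool_from_camera': array([[ 3.17615594e-04, -9.52303257e-01, -3.05153087e-01,
         7.68345447e-02],
       [ 9.99999948e-01,  2.83275404e-04,  1.56811415e-04,
        -5.42040267e-04],
       [-6.28896577e-05, -3.05153120e-01,  9.52303297e-01,
        -1.18224630e-01],
       [ 0.00000000e+00,  0.00000000e+00,  0.00000000e+00,
         1.00000000e+00]])}
0.9999999999999999
view [-0.15  0.76  0.16  0.94 -0.11  1.98  1.57]
mould [-0.17  0.7   0.12  1.53 -0.09  1.45  1.57]
pin [-0.24  0.68  0.08  1.33 -0.12  1.65  1.44]
h0 [-0.07  0.74  0.36  1.53 -0.1   1.42  1.9 ]
bin [-0.66  0.51 -0.05  2.02  0.04  0.62  0.84]
hold [ 0.76  0.52 -0.24  1.95  0.19  0.69  1.97]
hold2 [ 1.04  0.6  -0.62  1.93  0.49  0.77  2.06]
0.9999999999999999
view [-0.14  0.76  0.14  0.94 -0.1   1.98 -1.58]
mould [-0.51  0.79  0.69  1.55 -0.39  1.5  -1.27]
pin [-0.58  0.77  0.7   1.36 -0.41  1.71 -1.41]
h0 [-0.3   0.85  0.78  1.54 -0.34  1.46 -1.  ]
bin [-1.09  0.56  0.52  2.04 -0.45  0.65 -1.85]
hold [-0.07  0.7   0.91  1.99 -0.76  0.83 -0.3 ]
hold2 [-0.07  0.7   0.91  1.99 -0.76  0.83  0.05]
```

```bash
cat >> h.py <<'E'
def wristcloud(cam,s,d):
    T=cam["tool_from_camera"]; R=s["tcp_rot"]
    return cloud(d,cam,R@T[:3,:3],R@T[:3,3]+s["position"])
E
python3 - <<'E'
from rig import *
from h import *
B=bedR()
movep(np.array([.565,.03,.1])+.2*B[:,2],toolbed())
s=sense();p,d=camera("wrist");print(s["time_s"])
np.savez("w1.npz",p=p,d=d,R=s["tcp_rot"],t=s["position"]);cv2.imwrite("pics/w1.png",p[:,:,::-1])
P=wristcloud(camera_params("wrist"),s,d)
np.save("w1P.npy",P)
hsv=cv2.cvtColor(p,cv2.COLOR_RGB2HSV);H,S,V=[hsv[...,i].astype(int) for i in range(3)]
ok=d>0
q=(P-np.array([.553,-.01,.1]))@B   # bed frame
np.save("w1q.npy",q)
for k,m in dict(plate=(H>15)&(H<32)&(S>120),mould=(S<40)&(V>170),handle=((H<8)|(H>172))&(S>130)).items():
    m=m&ok&(abs(q[...,0])<.08)&(abs(q[...,1])<.16)
    z=q[m][:,2];print(k,m.sum(),np.percentile(z,[1,25,50,75,99]).round(4),blob(m,q),np.c_[np.nonzero(m)].mean(0))
E
```

```text
2.6667
plate 4865 [0.019  0.0292 0.0298 0.0303 0.227 ] (4865, array([0.004 , 0.1097, 0.0338]), array([ 9.1, 57.3]), array([169.6,  91.9]), 90.0, np.float64(-0.085), np.float64(0.267)) [186.89373073 361.60945529]
mould 8492 [-0.1466  0.0166  0.0173  0.0648  0.0823] (8492, array([ 0.0034, -0.0052,  0.032 ]), array([-2.4,  3.3]), array([151.2, 307.5]), 0.4, np.float64(-0.161), np.float64(0.258)) [184.8327838  231.01283561]
handle 1046 [0.0219 0.0376 0.0506 0.0529 0.2445] (1046, array([ 0.0072, -0.0954,  0.0543]), array([ 9.7, -6.7]), array([218.1,  23. ]), 89.2, np.float64(0.02), np.float64(0.265)) [198.88145315 121.84034417]
```

View pics/w1.png

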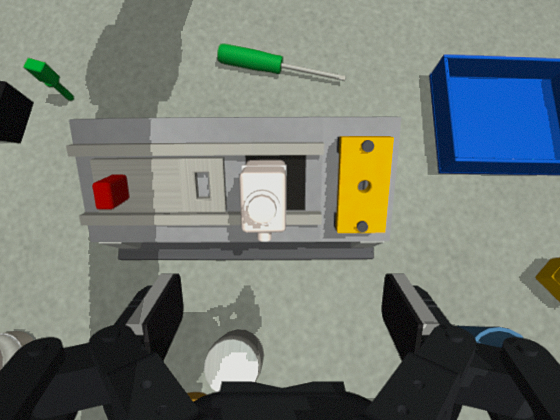

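The wrist view shows the slide's handle at (111,192), the moulding at (263,205) with its nozzle pointing down-slope, and the plate at (365,185) with its hole at about (364,186) between two dark bolts.

```bash
python3 - <<'E'
from rig import *
from h import *
f=np.load("w1.npz");p=f["p"];d=f["d"];P=np.load("w1P.npy");q=np.load("w1q.npy");B=bedR()
hsv=cv2.cvtColor(p,cv2.COLOR_RGB2HSV);H,S,V=[hsv[...,i].astype(int) for i in range(3)]
def box(a,b,c,e): m=np.zeros(H.shape,bool);m[b:e,a:c]=1;return m
def rep(k,m):
    r=cv2.minAreaRect((q[m][:,:2]*1000).astype(np.float32)); a=q[m]
    A=np.c_[a[:,:2]-a[:,:2].mean(0),np.ones(len(a))];s=np.linalg.lstsq(A,a[:,2],rcond=None)[0]
    c=np.array([r[0][0]/1000,r[0][1]/1000,np.median(a[:,2])]); w=B@c+[.553,-.01,.1]
    print(k,len(a),"c",(c*1e3).round(1),"size",np.round(r[1],1),"ang",round(r[2],1),"tilt deg",np.degrees(s[:2]).round(2),"W",w.round(4))
z=q[...,2]
rep("plate",box(325,125,402,245)&(H>15)&(H<32)&(S>120)&(abs(z-.030)<.002))
rep("handle",box(85,165,140,215)&((H<8)|(H>172))&(S>130)&(z>.0485)&(z<.056))
mm=box(230,150,300,245)&(S<60)&(V>140)
print(np.histogram(z[mm],bins=np.arange(0,.1,.005)))
rep("mould shoulder",mm&(abs(z-.0655)<.003))
rep("neck",mm&(z>.075))
rep("moldall",mm&(z>.03))
rep("pad",box(240,150,310,215)&(V<60)&(abs(z)<.012))
g=box(68,110,400,245)&(S<60)&(V>90)&(abs(z-.005)<.004)
rep("bed",g)
rep("slide",box(90,155,226,215)&(abs(z-.016)<.004)&(S<60))
hm=box(352,174,377,199)&~((H>15)&(H<32)&(S>120))&(V<200)
n,l,st,ce=cv2.connectedComponentsWithStats(hm.astype(np.uint8));print("hole comps",st[1:].tolist(),ce[1:].round(1).tolist())
n,l,st,ce=cv2.connectedComponentsWithStats((box(335,130,395,242)&~((H>15)&(H<32)&(S>120))).astype(np.uint8));print([ (s[4],c.round(1).tolist()) for s,c in zip(st[1:],ce[1:]) if s[4]>20])
def ray(u,v,zz):
    n=cv2.undistortPoints(np.array([[[u,v]]],float),camera_params("wrist")["K"],camera_params("wrist")["dist"]).ravel()
    T=camera_params("wrist")["tool_from_camera"];o=B.T@(f["R"]@T[:3,3]+f["t"]-[.553,-.01,.1]);dd=B.T@f["R"]@T[:3,:3]@np.r_[n,1]
    return o+dd*(zz-o[2])/dd[2]
for c in ((364,186),(367,146),(362,227)): print("ray",c,(ray(*c,.0298)*1e3).round(1))
E
```

```text
plate 4399 c [  6.3 111.8  29.8] size [86.  44.7] ang 0.3 tilt deg [ 0.12 -0.21] W [0.5712 0.1022 0.1227]
handle 529 c [   8.5 -107.5   52.7] size [23.3 15.6] ang 2.8 tilt deg [ 2.48 -5.85] W [ 0.5888 -0.1168  0.1414]
(array([  84,  458,   42,  517,   36,   37,    4,   97,   41,   43,   85,
        145,  682, 1036,   84,  306,  605,    0,    0]), array([0.   , 0.005, 0.01 , 0.015, 0.02 , 0.025, 0.03 , 0.035, 0.04 ,
       0.045, 0.05 , 0.055, 0.06 , 0.065, 0.07 , 0.075, 0.08 , 0.085,
       0.09 , 0.095]))
mould shoulder 1649 c [11.2 25.  65.3] size [49.3 35.1] ang 0.3 tilt deg [ 0.14 -0.5 ] W [0.5949 0.0158 0.1509]
neck 928 c [-21.1  26.1  81.2] size [25.7 91.7] ang 88.4 tilt deg [-127.11   24.76] W [0.5748 0.0165 0.1808]
moldall 3145 c [-9.8 24.6 65.6] size [113.2  36.1] ang 0.9 tilt deg [-13.11  11.54] W [0.5769 0.0151 0.1617]
pad 1150 c [ 9.  33.7  6.2] size [51.8 55.3] ang 0.1 tilt deg [-0.05 -0.34] W [0.5632 0.0239 0.1009]
bed 17004 c [ 9.2 -3.3  5.7] size [121.1 301.4] ang 0.3 tilt deg [ 0.09 -0.19] W [ 0.5638 -0.0131  0.1003]
slide 6058 c [  9.3 -76.5  16.9] size [131.9  57.7] ang 89.9 tilt deg [-0.09 -0.18] W [ 0.571  -0.0862  0.11  ]
hole comps [[358, 181, 10, 9, 73]] [[362.6, 184.9]]
[(np.int32(1674), [368.4, 192.3]), (np.int32(112), [367.6, 145.7]), (np.int32(73), [362.6, 184.9]), (np.int32(93), [362.0, 226.1])]
ray (364, 186) [  5.6 111.9  29.8]
ray (367, 146) [-29.1 111.9  29.8]
ray (362, 227) [ 43.9 112.9  29.8]
```

The fit agrees with the stated sizes: plate 86×44.7, bed 121×301, tilt under 0.2°, yaw about 1.4°, and the plate about 3 mm up-slope. Next I'll pick the moulding and place it.

```bash
cat >> h.py <<'E'
YAW=np.radians(1.4); O=np.array([.553,-.01,.1]); B0=bedR(yaw)
def bp(x,y,z): return O+B0@(np.array([x,y,z])/1000)   # mm in the measured bed frame
TB=toolbed(YAW); N=B0[:,2]
E
python3 - <<'E'
from rig import *
from h import *
command_gripper(.062)
move_l(bp(10.5,25,110),TB,feed=.25)
print("contact",move_l(bp(10.5,25,51.5),feed=.15,until_force=12))
command_gripper(.02,50)
s=sense();print(s["time_s"],s["finger_gap"],s["gripper_force"],s["wrist_force"])
move_l(bp(10.5,25,150),feed=.2)
s=sense();print(s["time_s"],s["finger_gap"],s["wrist_force"])
D=down(YAW)
movep(np.array([.442,.312,.16]),D)
s=sense();print(s["time_s"],s["finger_gap"],s["wrist_force"])
p,d=camera("wrist");cv2.imwrite("pics/w2.png",p[:,:,::-1])
P=wristcloud(camera_params("wrist"),s,d)
hsv=cv2.cvtColor(p,cv2.COLOR_RGB2HSV);H,S,V=[hsv[...,i].astype(int) for i in range(3)]
m=(d>0)&(H>100)&(H<130)&(S>100)&(abs(P[...,2]-.045)<.004)
print("rim",blob(m,P))
m=(d>0)&(S<60)&(V>140)&(np.linalg.norm(P-s["position"],axis=2)<.07);print("mould z",np.percentile(P[m][:,2],[1,99]))
E
```

```text
contact False
4.5167 0.0355143860534741 50.71130454540253 [3.09322183 0.45753767 5.99482139]
5.1583 0.03549513266609797 [-0.48428394 -0.5976014  -2.51311914]
6.5 0.03560078548265354 [ 0.6980722  -1.36187948 -1.50604282]
rim (5454, array([0.4257, 0.3174, 0.045 ]), array([474. , 401.2]), array([395.2, 185. ]), 71.9, np.float64(0.041), np.float64(0.049))
mould z [0.14358292 0.1889561 ]
```

View pics/w2.png

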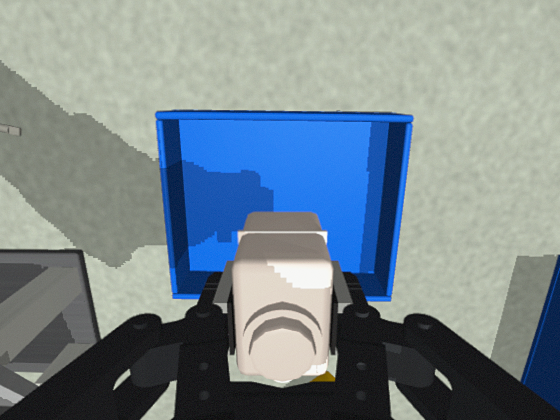

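The moulding is gripped squarely over the small bin, with the rim at (158–412, 115–297). I'll set it down, look, then go to the slide.

```bash
python3 - <<'E'
from rig import *
from h import *
D=down(YAW);b=np.array([.442,.312,0])
move_l(b+[0,0,.066],feed=.15)
print("touch",move_l(b+[0,0,.046],feed=.03,until_force=5),sense()["position"][2])
command_gripper(.058)
move_l(b+[0,0,.2],feed=.25)
s=sense();p,d=camera("wrist");print(s["time_s"],s["finger_gap"])
P=wristcloud(camera_params("wrist"),s,d)
hsv=cv2.cvtColor(p,cv2.COLOR_RGB2HSV);S,V=[hsv[...,i].astype(int) for i in (1,2)]
m=(d>0)&(S<60)&(V>140)&(abs(P[...,0]-.442)<.06)&(abs(P[...,1]-.312)<.07)&(P[...,2]>.02)
q=P[m];print("mould top z",np.percentile(q[:,2],99.5));k=abs(q[:,2]-.065)<.005
print("shoulder",cv2.minAreaRect((q[k][:,:2]*1000).astype(np.float32)),q[k][:,2].std())
p,d=camera("side");cv2.imwrite("pics/s2.png",cv2.resize(p[130:270,150:350,::-1],None,fx=3,fy=3))
E
```

```text
touch True 0.053536147812646095
8.9 0.05781645456883331
mould top z 0.23249066517210382
shoulder ((442.4888610839844, 311.4193115234375), (49.31422805786133, 35.631019592285156), 1.6684461832046509) 0.0011968303883642822
```

View pics/s2.png

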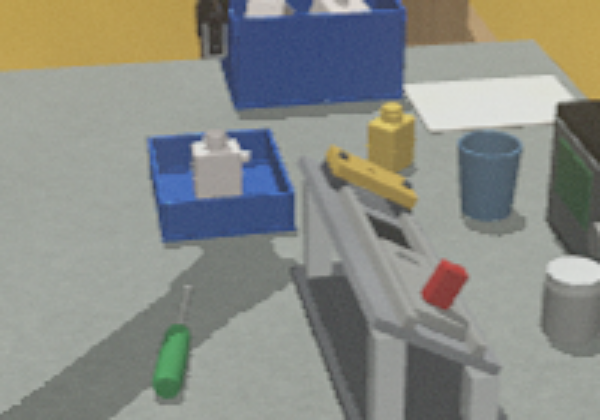

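The moulding stands upright in the bin at about (217,165) in the crop, with measured shoulder size and centre as expected. Now the slide.

```bash
python3 - <<'E'
from rig import *
from h import *
move_l(np.array([.442,.312,.26]),feed=.25)
movep(bp(9.5,-150,140),TB)
command_gripper(0,40)
move_l(bp(9.5,-150,50),feed=.25,until_force=15)
print("first",move_l(bp(9,-5,50),feed=.09,until_force=25),sense()["position"])
print("stop",move_l(bp(9,25,50),feed=.03,until_force=20))
s=sense();print(s["time_s"],"bed",(B0.T@(s["position"]-O)*1e3).round(1),s["wrist_force"])
move_l(s["position"]-.02*B0[:,1],feed=.15); s=sense()
move_l(s["position"]+.14*N,feed=.3)
s=sense();p,d=camera("wrist");print(s["time_s"])
np.savez("w3.npz",p=p,d=d,R=s["tcp_rot"],t=s["position"]);cv2.imwrite("pics/w3.png",p[:,:,::-1])
q=(wristcloud(camera_params("wrist"),s,d)-O)@B0
hsv=cv2.cvtColor(p,cv2.COLOR_RGB2HSV);H,S,V=[hsv[...,i].astype(int) for i in range(3)]
m=(d>0)&((H<8)|(H>172))&(S>130)&(abs(q[...,2]-.0527)<.003)&(abs(q[...,0])<.05);print("handle",blob(m,q))
pm=(d>0)&(H>15)&(H<32)&(S>120)&(abs(q[...,2]-.03)<.003)&(abs(q[...,0])<.06);print("plate",blob(pm,q))
E
```

```text
first False [ 0.58578116 -0.01411978  0.13850366]
stop False
15.2417 bed [ 8.8 16.8 49.8] [  0.78461915 -17.98694769  -1.8497516 ]
16.2
handle (544, array([0.0075, 0.0369, 0.0523]), array([ 8., 37.]), array([14.9, 22.7]), 89.3, np.float64(0.05), np.float64(0.055))
plate (4889, array([0.0039, 0.1113, 0.0297]), array([  5.9, 111.9]), array([45.3, 85.4]), 89.9, np.float64(0.027), np.float64(0.033))
```

View pics/w3.png

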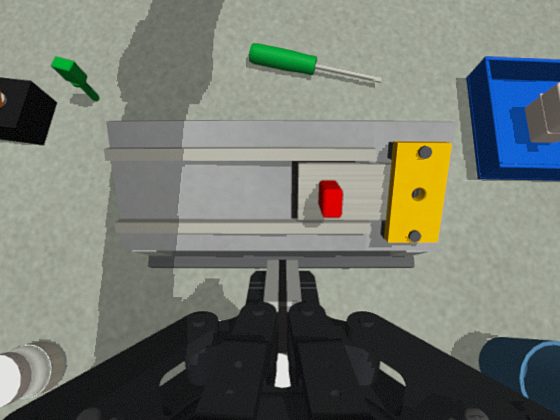

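The slide is home: handle to plate measures 74.9 mm, against 75 specified. In the view the handle is at (331,199) and the hole at (418,194). Now a close look at the pin.

```bash
python3 - <<'E'
from rig import *
from h import *
def ray(f,u,v,zz):
    c=camera_params("wrist");n=cv2.undistortPoints(np.array([[[u,v]]],float),c["K"],c["dist"]).ravel()
    T=c["tool_from_camera"];o=B0.T@(f["R"]@T[:3,3]+f["t"]-O);dd=B0.T@f["R"]@T[:3,:3]@np.r_[n,1]
    return ((o+dd*(zz-o[2])/dd[2])*1e3).round(1)
f=np.load("w3.npz");p=f["p"]
hsv=cv2.cvtColor(p,cv2.COLOR_RGB2HSV);H,S,V=[hsv[...,i].astype(int) for i in range(3)]
m=np.zeros(H.shape,np.uint8);m[182:206,406:432]=1;m&=~((H>15)&(H<32)&(S>120)&(V>130))
n,l,st,ce=cv2.connectedComponentsWithStats(m);print(st[1:].tolist(),ce[1:].round(1).tolist())
for c in [tuple(x) for x in ce[1:]]+[(425,152),(415,236)]: print(c,ray(f,*c,.0297))
command_gripper(.045)
movep(np.array([.449,-.338,.2]),down(0))
s=sense();p,d=camera("wrist");print(s["time_s"])
np.savez("w4.npz",p=p,d=d,R=s["tcp_rot"],t=s["position"]);cv2.imwrite("pics/w4.png",p[:,:,::-1])
P=wristcloud(camera_params("wrist"),s,d)
hsv=cv2.cvtColor(p,cv2.COLOR_RGB2HSV);H,S,V=[hsv[...,i].astype(int) for i in range(3)]
nr=(d>0)&(abs(P[...,0]-.449)<.05)&(abs(P[...,1]+.338)<.05)
m=nr&(H>3)&(H<25)&(S>120)
print("head all",blob(m,P))
top=m&(P[...,2]>.081);print("head top",blob(top,P))
print("block top",blob(nr&(abs(P[...,2]-.05)<.004)&(V<80),P))
E
```

```text
[[412, 188, 13, 11, 118]] [[418.3, 193.2]]
(np.float64(418.2881355932203), np.float64(193.1949152542373)) [  5.1 111.9  29.7]
(425, 152) [-29.3 113.1  29.7]
(415, 236) [ 43.5 113.9  29.7]
18.2
head all (958, array([ 0.4494, -0.3397,  0.0846]), array([ 449.8, -338.7]), array([57.2, 55.5]), 84.1, np.float64(0.008), np.float64(0.267))
head top (676, array([ 0.4511, -0.3393,  0.0932]), array([ 449.2, -335.6]), array([52.9, 31.3]), 87.1, np.float64(0.081), np.float64(0.267))
block top (4357, array([ 0.4487, -0.3395,  0.0508]), array([ 451.8, -339.6]), array([59.2, 59.8]), 83.8, np.float64(0.046), np.float64(0.053))
```

View pics/w4.png

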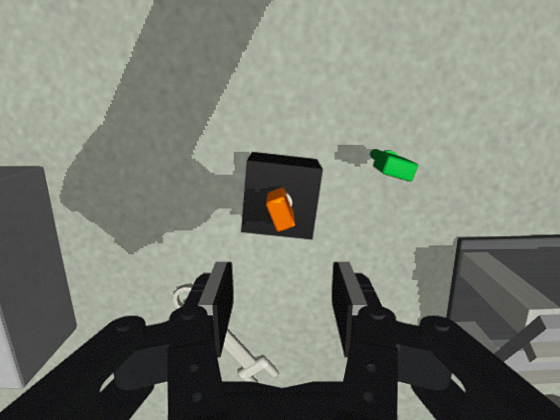

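The orange head is at (280,209) on the black block, its long axis leaning about 15–20° from world x. The green one is at (395,163) and stays untouched. I'll refine the head's top face.

```bash
python3 - <<'E'
from h import *
from rig import *
f=np.load("w4.npz");p=f["p"]
P=wristcloud(camera_params("wrist"),dict(tcp_rot=f["R"],position=f["t"]),f["d"])
hsv=cv2.cvtColor(p,cv2.COLOR_RGB2HSV);H,S,V=[hsv[...,i].astype(int) for i in range(3)]
m=np.zeros(H.shape,bool);m[180:240,255:305]=1;m&=(H>3)&(H<25)&(S>120)
print(np.histogram(P[m][:,2],bins=np.arange(.05,.1,.003)))
zt=np.percentile(P[m][:,2],95);t=m&(abs(P[...,2]-zt)<.0025);print(zt,blob(t,P))
q=P[t][:,:2];q=q-q.mean(0);w,v=np.linalg.eigh(q.T@q);print("long axis deg",np.degrees(np.arctan2(v[1,1],v[0,1])))
for a in [0,10,15,20,25]:
  for b in (.079,.072):
    qq=inverse_kinematics(np.array([.451,-.3395,b]),down(np.radians(a)));print(a,None if qq is None else qq.round(2))
E
```

```text
(array([ 54,   0,  14,  22,  22,  19,  30,  30,  29,  33,  50, 573,  14,
         0,   0,   0]), array([0.05 , 0.053, 0.056, 0.059, 0.062, 0.065, 0.068, 0.071, 0.074,
       0.077, 0.08 , 0.083, 0.086, 0.089, 0.092, 0.095, 0.098]))
0.08566438236509906 (578, array([ 0.4516, -0.3392,  0.0846]), array([ 451.7, -339.1]), array([23.5, 13.8]), 21.0, np.float64(0.083), np.float64(0.087))
long axis deg -158.93918931389766
0 [ 0.32  0.52  0.33  1.97 -0.26  0.69  2.38]
0 [ 0.32  0.53  0.33  1.97 -0.26  0.68  2.38]
10 [ 0.34  0.52  0.3   1.97 -0.23  0.69  2.53]
10 [ 0.35  0.53  0.3   1.97 -0.24  0.67  2.54]
15 [ 0.36  0.52  0.28  1.97 -0.22  0.69  2.61]
15 [ 0.36  0.53  0.28  1.97 -0.22  0.67  2.61]
20 [ 0.46  0.51  0.14  1.96 -0.11  0.68  2.59]
20 [ 0.46  0.52  0.14  1.96 -0.11  0.67  2.59]
25 [ 0.61  0.51 -0.05  1.95  0.04  0.68  2.54]
25 [ 0.61  0.52 -0.05  1.95  0.04  0.67  2.54]
```

The head's top face measures 23.5×13.8 at z=0.085, with the long axis at 21°, so it matches the pin. I'll grip it across the 14 mm side and go to the plate.

```bash
python3 - <<'E'
from rig import *
from h import *
D=down(np.radians(21));h=np.array([.4517,-.3391,0])
movep(h+[0,0,.14],D)
print("c",move_l(h+[0,0,.081],feed=.12,until_force=8))
command_gripper(.005,60)
s=sense();print(s["time_s"],s["finger_gap"],s["position"],s["wrist_force"])
move_l(h+[0,0,.081+.05],feed=.1);move_l(h+[0,0,.23],feed=.25)
s=sense();print(s["finger_gap"],s["wrist_force"])
movep(bp(5.6,111.9,150),TB)
p,d=camera("wrist");cv2.imwrite("pics/w5.png",p[:,:,::-1])
move_l(bp(5.6,111.9,108),feed=.15)
c=move_l(bp(5.6,111.9,90),feed=.02,until_force=6)
s=sense();print(s["time_s"],"contact",c,(B0.T@(s["position"]-O)*1e3).round(1),(B0.T@s["wrist_force"]).round(1),s["finger_gap"])
E
```

```text
c False
19.7083 0.01311900106254717 [ 0.45231159 -0.33950012  0.0820149 ] [0.19879891 0.87906068 6.72057429]
0.012999737054736565 [-0.56395862 -0.60832517 -0.96710085]
24.175 contact False [  5.8 112.4  90. ] [ 2.8  2.6 -0.2] 0.012715722884116827
```

View pics/w5.png

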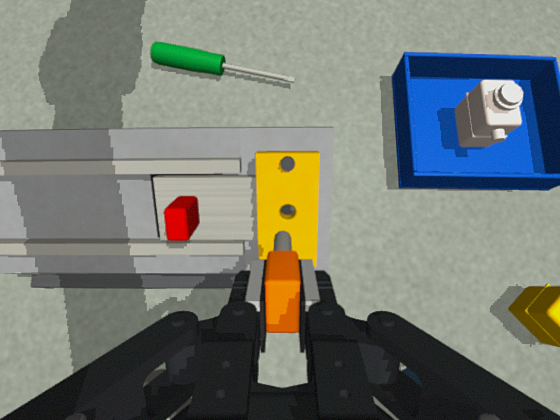

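The pin is held straight with its foot in line with the hole column, and it went 13 mm in without contact. I'll push it home.

```bash
python3 - <<'E'
from rig import *
from h import *
c=move_l(bp(5.6,111.9,57),feed=.03,until_force=18)
s=sense();print(s["time_s"],"contact",c,(B0.T@(s["position"]-O)*1e3).round(1),(B0.T@s["wrist_force"]).round(1),s["finger_gap"])
E
```

```text
25.425 contact False [  5.9 112.4  60.7] [ 0.4  3.1 12.8] 0.012958944249696592
```

It stopped at z=60.7, exactly the predicted seat, while pressing 12.8 N. Release, back off and check.

```bash
python3 - <<'E'
from rig import *
from h import *
command_gripper(.04)
s=sense();move_l(s["position"]+.1*N,feed=.15)
s=sense();p,d=camera("wrist");print(s["time_s"])
q=(wristcloud(camera_params("wrist"),s,d)-O)@B0
hsv=cv2.cvtColor(p,cv2.COLOR_RGB2HSV);H,S,V=[hsv[...,i].astype(int) for i in range(3)]
m=(d>0)&(H>3)&(H<14)&(S>150)&(abs(q[...,0]-.006)<.03)&(abs(q[...,1]-.112)<.03)
print("head top z (expect",29.7+34,")",np.percentile(q[m][:,2],[50,90,99])*1e3,blob(m,q))
m=(d>0)&((H<3)|(H>172))&(S>130)&(abs(q[...,2]-.0527)<.003)&(abs(q[...,0])<.05)&(q[...,1]<.08);print("handle",blob(m,q))
move_l(s["position"]+.06*N,feed=.2)
p,d=camera("side");a=cv2.resize(p[140:290,170:370,::-1],None,fx=3.5,fy=3.5)
cv2.imwrite("pics/s3.png",a)
E
```

```text
26.6083
head top z (expect 63.7 ) [ 52.97255293  62.45427963 165.89425413] (202, array([-0.0035,  0.1113,  0.0548]), array([  5.3, 110.2]), array([21.2, 40.1]), 0.4, np.float64(0.035), np.float64(0.168))
handle (689, array([0.0074, 0.0381, 0.0522]), array([ 7.9, 37.7]), array([23.2, 15.6]), 0.0, np.float64(0.05), np.float64(0.055))
```

View pics/s3.png

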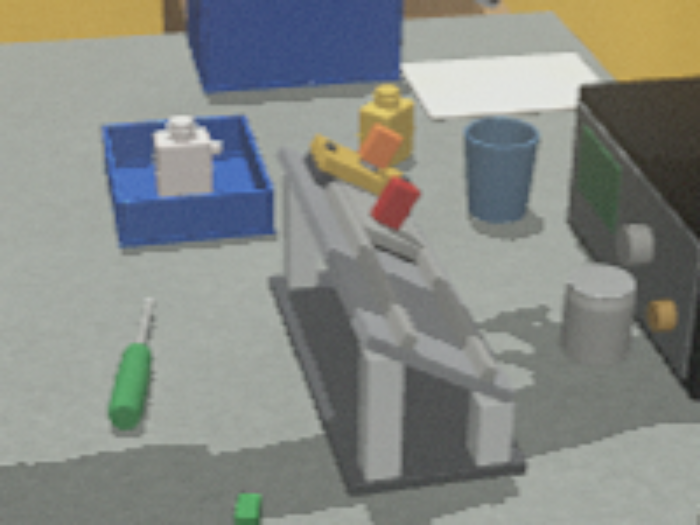

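The orange head (380,145) stands square on the plate, its top about 63 mm above the bed, which means fully seated. The handle is still home and the moulding is upright in the bin at (183,160).

```bash
python3 -c "
from rig import *
print(finish_job())"
```

```text
the job is handed in; nothing more can be done
None
```

I handed the job in at about 27 s: the moulding stands upright in the small blue bin, the slide is fully home, the lock pin is in with its collar on the plate, and the gripper is clear.

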